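# Free the stuck locating block from the cam lock plate

## Robot

A 6-joint arm with a two-finger parallel gripper is mounted at the origin on the work surface. World frame = base frame: x ahead of the robot, y to its left, z up, the work surface at z = 0. Lengths are in m, angles in rad, forces in N, time in s.
With the tool pointing down it reaches from about 0.25 to 0.775 m from the base axis. Payload 4 kg.
Tool frame: the origin (TCP) lies between the finger pads; the fingertips stand 14 mm ahead of it and the grasp point (between the pads) lies 5 mm behind it; z points along the fingers, y is the direction in which the jaws open and shut (so a half turn about z gives the same grasp; the last joint's range is limited). The gripper opens to 94 mm and grips with 3 to 60 N. Pads are 16 mm wide; open, the fingers measure 119 mm over their backs; the gripper's body (75 mm by 177 mm) begins 78 mm behind the grasp point.
Start: joints at [-1.382, 0.087, 1.371, -0, 1.684, -0.103], TCP at [0.158, -0.527, 0.22] pointing down, gripper open.
Joint ranges: [-3.1, 3.1], [-0.76, 2.03], [0.27, 2.55], [-1.08, 4.22], [0.17, 2.65], [-2.57, 2.57]. Speed limits (rad/s): [2.79, 2.79, 3.14, 3.14, 3.14, 3.14].

## Interface

Orientations are given as [roll, pitch, yaw] about the fixed x, y, z axes, in that order (R = Rz(yaw) Ry(pitch) Rx(roll)).
In Python, from bench import robot, cams, spotter gives the robot as it stands.
- The arm moves only by the shell command python3 -m inch 'ROWS'. ROWS is JSON, a list of rows, each an object of numbers: "grip": the opening, from 0 (shut) to 1 (fully open); "dx", "dy", "dz": the shift along the tool's x, y, z in units of 25 mm (1.0 is 25 mm); "rx", "ry", "rz": the turn, a rotation vector about the tool's x, y, z in units of 5 degrees (1.0 is 5 degrees). A call has 1 to 12 rows; each row shifts and turns the pose as measured when the row begins, along the tool's axes as they then stand; what a row does not reach is not made up. A row lasts 1/8 s, in which the tool goes at most 62.5 mm and 10.7 degrees, less where a joint would pass 70% of its speed; a pose out of reach is approached as far as the arm can. A call is refused whole if a number of a shift passes 1 or a number of a turn 1, either way. A call with a gripper value outside its range is refused whole. The fingers move at their own pace and stop on an object; the grip force is fixed at half the most. Time passes only in rows, so rows that do not move let the fingers close. It gives the time, the measured TCP pose, the force and the opening at its end, in the units of the state.
- robot.get_obs(): the state, without advancing time (a new reading comes with each control period).
- cams.snapshot(name): name is "scene" or "top"; returns a dict with "frame" (384x512x3 uint8, red, green, blue), "intrinsics" (3x3 intrinsics, pixels), "eye" and "orientation" of the camera in the world. Camera axes: x right, y up, looking along -z (the intrinsics and any distortion apply to the point x, -y, -z); pixel columns grow to the right and rows downward; lengths in m; the calibration is good to about 2 mm. A picture is of the moment at which its call begins. There is no depth.
- robot.close_job(): hands the job in, once; it reports no verdict.
Trained networks look in a picture, given as the dict that the camera call returned (one of the last four; its "shot" number tells which), for a name from the list of things; names that differ only in an ending like _2 or _b are one class to them, and where a whole thing is asked for, a point or a joint stands for the part that bears it (a point fixed in the world has none). Each returns a list of dicts, best first, with "score" (0 to 1); they miss things now and then, are a little off and sometimes report something else, mostly with a low value. They report only what shows in the picture. A call takes as long as a camera call.
- spotter.regions_of(picture, query): "pixels" (384x512 bool, what is visible of it) and "extent" ([left, top, right, bottom] in pixels, round what is visible of it).
- spotter.place_of(picture, query): "pixel" ([column, row] in pixels: a listed point, or the origin of a listed thing).
The state is a dict: "time": time; "joint_positions": joint angles; "qvel": joint speeds; "joint_torque": joint torques, N m; "tool_pos": TCP position; "ee_rot": TCP orientation; "wrist_force": force on the tool from outside, world axes, zero at the start; "wrist_torque": the same for the moment, N m; "width": finger opening in m.
Only numpy, scipy, OpenCV 4.12 (cv2) and the standard library are available. Lean on these libraries where they do the work, as an engineer would, in place of code of your own. Each camera call takes 0.05 s, during which the arm holds its last target.

## Task

Pull the red-handled cam lever down towards you as far as it goes, then grip the locating block by its yellow stem and free it by rocking it side to side a few times, about 5 degrees or more each way from one brass nose towards the other, easing it up as you rock. The fixture plate is loose, and a straight pull would bring it up with the block: keep it flat on the bench where it is, and leave the bolts, washer, socket and plug gauge alone. Finish while still holding the block, upright and still, just clear of its nest: about 20 mm above the nest walls and straight over the nest, with the lever still down.

Things in the scene. Friction and masses are not known exactly. Their poses are not given: they have to be found in the camera images.
- plate: loose aluminium fixture plate, 170 (x) x 130 (y) x 12 mm, 1 kg with all it carries; origin: centre of its underside, z up. The nest is at its centre, the lever at its -x side (towards the robot), two blue plunger housings (30 x 20 mm, tops 40 mm above the bench) at y = +45 and -45 mm. The friction that holds the block (about 17 N) exceeds the plate's weight: a straight pull lifts it
- nose_l: sprung brass nose at the plate's +y side, a bar 10 mm in diameter; origin: its centre, 27 mm from the nest's centre; presses on the block's +y face 14 mm above the nest floor with about 14 N (spring 2 N/mm). While the block is rocked, one nose is dragged up and the other down, which cancels: it can then be eased up about 2.5 mm with each swing of 0.2 rad
- nose_r: the like nose at the plate's -y side, pressing on the block's -y face. The block is free of both once its foot is 20 mm above the nest floor
- nest (a point): centre of the nest floor, on the plate's top face 12 mm above the plate's underside; axes as the plate's. Two steel nest walls at x = -15.5 and +15.5 mm (each 8 thick, 36 long in y) rise 20 mm above this floor, leaving the foot 1.5 mm of play on each x side; the y sides are open but for the noses
- plumb (a point): an unseen reference point of the rules, 300 mm straight above the nest floor's centre, fixed to the plate; it tells which way the block leans
- block: locating block to be freed, 0.3 kg; origin: centre of its underside, at first on the nest floor, axes as the plate's. From the origin up: dark steel foot 20 (x) x 44 (y) x 24 mm, dark flange 40 x 44 mm from 24 to 32 mm, yellow stem 22 (x) x 26 (y) mm from 32 to 72 mm, to be gripped on its y faces from above, tool middle about 57 mm above the origin. It rocks about its x axis
- lever (a joint): cam lever angle, rad: 0 upright and locked (its nose reaches over the block's flange), 1.35 fully down at its stop, the lever nearly level and pointing to the plate's -x side. It starts at 0 to 0.12, turns about the plate's y axis, is stiff (about 0.2 Nm, some 3 N at the handle) and stays where it is left
- lever_hinge (a point): the lever's hinge axis: 48 mm to the plate's -x side of the nest centre and 36 mm above the plate's underside; the axis runs along the plate's y
- lever_grip (a point): centre of the red cross handle at the lever's end, 75 mm from the hinge; a cylinder 20 mm in diameter and 26 mm long along the plate's y; it can be pinched by its ends from above and turns freely enough between the fingers
- bolt0: bystander: black-oxide fishplate bolt standing on its head, 42 mm in diameter at the head, 110 mm tall; origin: centre of its underside
- bolt1: bystander: black-oxide fishplate bolt standing on its head, 42 mm in diameter at the head, 110 mm tall; origin: centre of its underside
- bolt2: bystander: black-oxide fishplate bolt standing on its head, 42 mm in diameter at the head, 110 mm tall; origin: centre of its underside
- washer: bystander: bronze-coloured spring washer lying flat, 42 mm in diameter, 7 mm thick; origin: centre of its underside
- socket: bystander: matte steel torque socket standing upright, 44 mm in diameter, 60 mm tall; origin: centre of its underside
- gauge: bystander: blue rubber plug gauge standing upright, 36 mm in diameter, 112 mm tall; origin: centre of its underside

How it is judged:
On the way, in this order (a step that is already met when the one before it is completed fails the run):
1. the cam lever is pulled right down (past 1.1 rad) while the block still sits in the nest (value of joint lever above 1.1 rad and z of block in the frame of nest below 0.004 m), for 0.1 s.
2. the block, its foot still held in the nest, is rocked more than 3 degrees towards the plate's +y side (y of plumb in the frame of block below -0.0156 m and z of block in the frame of nest below 0.014 m), for 0.04 s.
3. then, its foot still held in the nest, it is rocked more than 3 degrees towards the -y side (y of plumb in the frame of block above 0.0156 m and z of block in the frame of nest below 0.014 m), for 0.04 s.
At the end, for the whole second after the job is handed in: The still, upright block (within 0.15 rad) is held 6 to 42 mm above the nest walls, within 25 mm of the nest's centre, touching nothing of the plate; the lever is down (over 1.05 rad), the plate flat and within 40 mm of its start, each bystander within 30 mm of its own (z of block in the frame of nest between 0.026 and 0.062 m and horizontal distance between block and nest below 0.025 m and angle between block's own z axis and vertical below 0.15 rad and linear speed of block below 0.02 m/s and contact force between the fingers and block above 2 N and contact force between block and plate below 0.2 N and value of joint lever above 1.05 rad and height (world z) of plate below 0.004 m and angle between plate's own z axis and vertical below 0.03 rad and distance of plate from where it was at the start of the episode below 0.04 m and distance of each of bolt0, bolt1, bolt2, washer, socket, gauge from where it was at the start of the episode below 0.03 m and angle between each of bolt0, bolt1, bolt2, washer, socket, gauge's own z axis and vertical below 0.2 rad); the arm keeps its last pose, push and grip.
It fails at once if the fixture plate is lifted more than 6 mm or tipped more than 0.07 rad off the bench, or shoved more than 40 mm (height (world z) of plate above 0.006 m or angle between plate's own z axis and vertical above 0.07 rad or distance of plate from where it was at the start of the episode above 0.04 m).
It fails at once if a bolt, the washer, the socket or the plug gauge is moved more than 30 mm or knocked over (distance of any of bolt0, bolt1, bolt2, washer, socket, gauge from where it was at the start of the episode above 0.03 m or angle between any of bolt0, bolt1, bolt2, washer, socket, gauge's own z axis and vertical above 0.5 rad).
It also fails if it takes over 53 s, if anything falls off the work surface, if the arm or the gripper's body presses on something with over 40 N, if the wrist force passes 120 N, or if a joint passes its speed limit or range.

## Working session

There is one attempt and no reset: what is moved stays moved. The work goes in short steps, Python scripts to look and compute and a shell command to move; the robot and the scene stay as the last step left them, time stands still between calls to the robot, and variables do not carry over. Pictures are saved under pics/ and viewed, and the job is handed in when it is done.

```bash
ls; mkdir -p pics
cat > h.py <<'E'
import numpy as np, cv2
from scipy.spatial.transform import Rotation as R
from bench import robot,cams,spotter
def rotm(o):
    o=np.array(o,float)
    if o.shape==(3,3): return o
    if o.size==3: return R.from_euler('xyz',o).as_matrix()
    return R.from_quat(o).as_matrix()
def ray(p,px):
    K=np.array(p['intrinsics']); d=np.linalg.inv(K)@[px[0],px[1],1]
    d=np.array([d[0],-d[1],-d[2]]); d=rotm(p['orientation'])@d
    return np.array(p['eye']),d/np.linalg.norm(d)
def proj(p,X):
    c=rotm(p['orientation']).T@(np.array(X)-p['eye']); q=np.array(p['intrinsics'])@[c[0],-c[1],-c[2]]
    return q[:2]/q[2]
def atz(p,px,z):
    e,d=ray(p,px); return e+d*(z-e[2])/d[2]
def tri(rs):
    A=np.zeros((3,3));b=np.zeros(3)
    for e,d in rs:
        M=np.eye(3)-np.outer(d,d);A+=M;b+=M@e
    X=np.linalg.solve(A,b); return X,[round(float(np.linalg.norm((np.eye(3)-np.outer(d,d))@(X-e)))*1000,1) for e,d in rs]
def save(p,n,box=None,s=1):
    f=p['frame'][:,:,::-1]
    if box: f=f[box[1]:box[3],box[0]:box[2]]
    cv2.imwrite('pics/'+n,cv2.resize(f,None,fx=s,fy=s,interpolation=cv2.INTER_CUBIC))
E
python3 - <<'E'
from h import *
a=cams.snapshot('scene');b=cams.snapshot('top')
print({k:v for k,v in a.items() if k!='frame'});print({k:v for k,v in b.items() if k!='frame'})
save(a,'s0.png',None,1.5);save(b,'t0.png',None,1.5)
for q in ['plate','nest','block','nose_l','nose_r','lever_grip','lever_hinge','bolt0','washer','socket','gauge']:
    r=[]
    for p in (a,b):
        l=spotter.place_of(p,q); r.append([(round(x['score'],2),[round(float(v),1) for v in x['pixel']]) for x in l[:3]])
    print(q,r)
    if r[0] and r[1]:
        X,e=tri([ray(a,r[0][0][1]),ray(b,r[1][0][1])]);print('   ',X.round(4),e)
print(robot.get_obs())
E
```

```text
pics
{'intrinsics': array([[466.3050894 ,   0.        , 256.53764913],
       [  0.        , 466.3050894 , 192.70127913],
       [  0.        ,   0.        ,   1.        ]]), 'eye': array([ 1.35022844, -0.4011252 ,  1.24235939]), 'orientation': array([ 0.70455896, -0.00648474,  1.12228573]), 'shot': 1}
{'intrinsics': array([[489.98184838,   0.        , 253.82219906],
       [  0.        , 489.98184838, 186.40253799],
       [  0.        ,   0.        ,   1.        ]]), 'eye': array([ 0.38060054, -0.01234849,  1.46638228]), 'orientation': array([ 0.12372387,  0.00907171, -1.54169109]), 'shot': 2}
plate [[(0.89, [226.0, 245.4])], [(0.85, [296.4, 187.8]), (0.32, [297.4, 187.2])]]
    [ 0.5616 -0.1211  0.0044] [0.7, 0.7]
nest [[(0.96, [230.3, 244.8])], [(0.65, [295.2, 183.9])]]
    [ 0.5726 -0.1137  0.0176] [3.6, 3.6]
block [[(0.61, [227.6, 243.6]), (0.32, [154.6, 297.4])], [(0.7, [298.8, 187.0])]]
    [ 0.5644 -0.1221  0.0187] [6.1, 6.1]
nose_l [[], []]
nose_r [[], []]
lever_grip [[(0.6, [211.5, 218.9])], [(0.54, [306.4, 203.1])]]
    [ 0.5082 -0.1431  0.0925] [1.0, 1.0]
lever_hinge [[(
[... 602 characters left out ...]
17.3]
{'time': 1.2, 'joint_positions': array([-1.38210096e+00,  8.71943418e-02,  1.37071261e+00, -1.11075166e-05,
        1.68363647e+00, -1.03091865e-01]), 'qvel': array([ 6.09743973e-04,  3.82404808e-04, -8.66541802e-04, -6.51155837e-04,
        3.10614525e-05,  5.52807350e-04]), 'joint_torque': array([-3.63827858e-04, -3.40045846e+01, -3.02601385e+01,  7.18585658e-02,
        2.35048472e-02,  9.80690430e-06]), 'tool_pos': array([ 0.15821158, -0.52675275,  0.21950257]), 'ee_rot': array([3.14154482e+00, 1.60447026e-05, 2.91785982e-01]), 'wrist_force': array([-0.75126476, -0.27770221, -0.54284733]), 'wrist_torque': array([-0.08688227,  0.0310071 ,  0.00462106]), 'width': 0.09408813600023436}
```

View pics/s0.png

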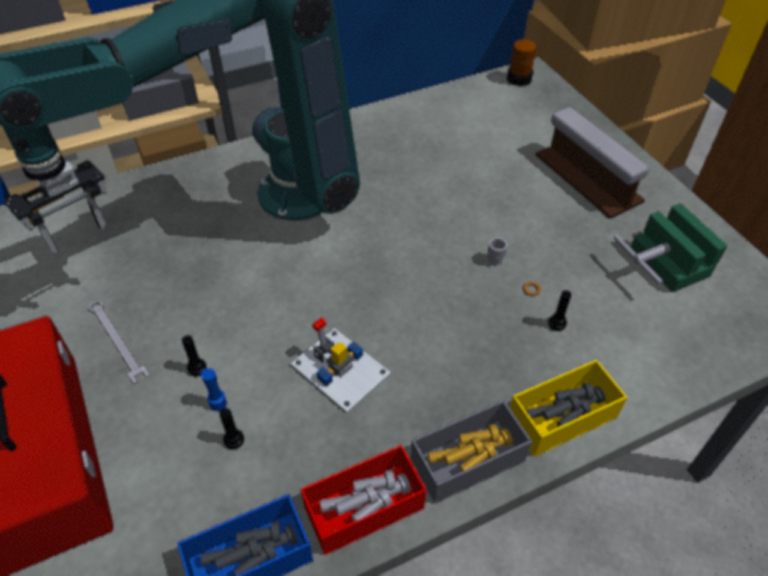

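View pics/t0.png

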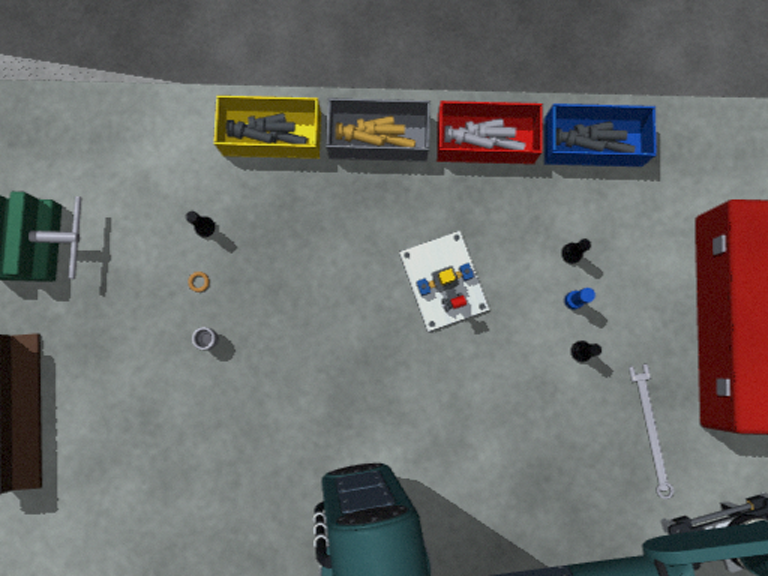

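Run:
```python
import cv2
a=cv2.imread('pics/s0.png');b=cv2.imread('pics/t0.png')
cv2.imwrite('pics/s0z.png',cv2.resize(a[270:450,180:420],None,fx=3.3,fy=3.3,interpolation=cv2.INTER_CUBIC))
cv2.imwrite('pics/t0z.png',cv2.resize(b[200:380,360:600],None,fx=3.3,fy=3.3,interpolation=cv2.INTER_CUBIC))
```

```text
(no output)
```

View pics/s0z.png

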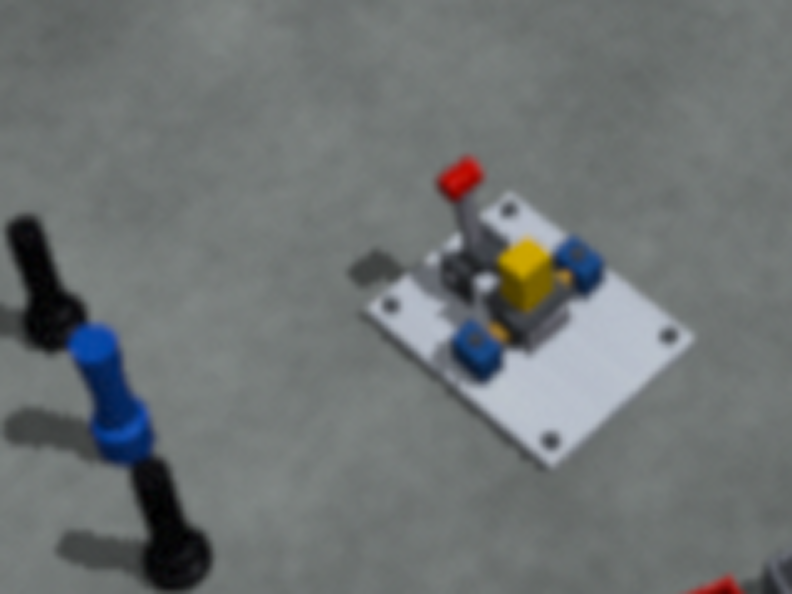

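View pics/t0z.png

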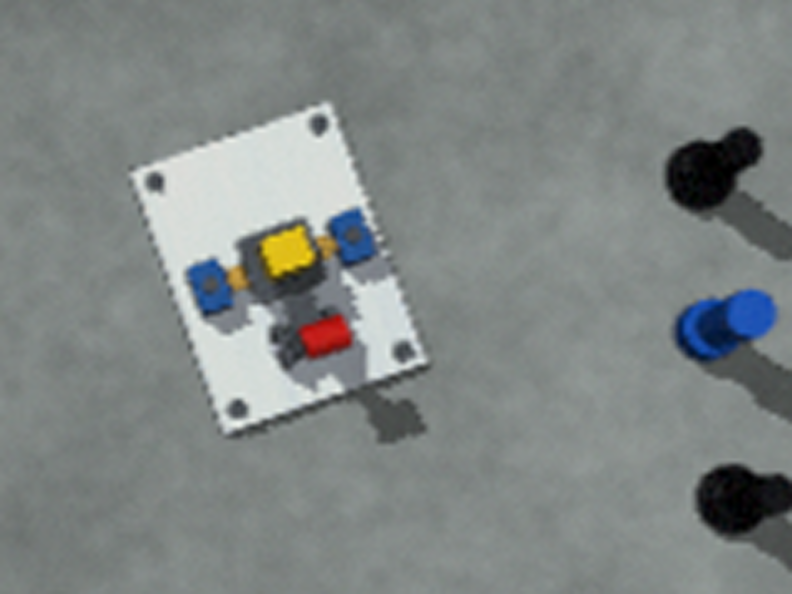

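Run:
```python
from h import *
from scipy.optimize import least_squares
a=cams.snapshot('scene');b=cams.snapshot('top')
def orig(u,o): 
    q=(np.array(u)+.5)/3.3-.5+np.array(o); return (q+.5)/1.5-.5
T=[orig(u,(360,200)) for u in [(133,172),(330,102),(428,363),(228,436)]] # +x+y,+x-y,-x-y,-x+y
S=[orig(u,(180,270)) for u in [(694,337),(550,468),(365,312),(508,192)]]
C=[(.085,.065),(.085,-.065),(-.085,-.065),(-.085,.065)]
for c,t,s in zip(C,T,S): print(c,atz(b,t,.012).round(4)[:2],atz(a,s,.012).round(4)[:2],*[v.round(4) if hasattr(v,'round') else v for v in tri([ray(b,t),ray(a,s)])])
def W(q,P): 
    c,s=np.cos(q[2]),np.sin(q[2]); return np.array([q[0]+c*P[0]-s*P[1],q[1]+s*P[0]+c*P[1],P[2]])
def f(q,w=(1,1)): return np.concatenate([np.r_[w[0]*(proj(b,W(q,(*c,.012)))-t),w[1]*(proj(a,W(q,(*c,.012)))-s)] for c,t,s in zip(C,T,S)])
for w in [(1,0),(0,1),(1,1)]:
    r=least_squares(f,[.56,-.12,.3],args=(w,)); print(w,r.x.round(4),np.degrees(r.x[2]).round(2),np.abs(r.fun).max())
q=r.x
for n,pr in (('red',lambda h:((h[:,:,0]<8)|(h[:,:,0]>172))&(h[:,:,1]>170)&(h[:,:,2]>90)),('yel',lambda h:(h[:,:,0]>20)&(h[:,:,0]<30)&(h[:,:,1]>170)&(h[:,:,2]>90))):
  rs=[]
  for p in (a,b):
    h=cv2.cvtColor(p['frame'],cv2.COLOR_RGB2HSV); m=pr(h); ce=proj(p,W(q,(0,0,.06)))
    yy,xx=np.nonzero(m); k=(abs(xx-ce[0])<32)&(abs(yy-ce[1])<32); ct=(xx[k].mean(),yy[k].mean()); rs.append(ray(p,ct)); print(n,k.sum(),np.round(ct,1),xx[k].min(),xx[k].max(),yy[k].min(),yy[k].max())
  X,e=tri(rs);print(X.round(4),e)
  c,s=np.cos(q[2]),np.sin(q[2]);d=X-[q[0],q[1],0];print('plate frame',np.round([c*d[0]+s*d[1],-s*d[0]+c*d[1],d[2]],4))
for th in (0,.06,.12): print(th,'grip pred',W(q,(-.048-.075*np.sin(th),0,.036+.075*np.cos(th))).round(4))
for qn in ['lever_grip','block']:
  for p in (a,b):
    for l in spotter.regions_of(p,qn)[:2]: print(qn,round(l['score'],2),l['extent'])
```

```text
(0.085, 0.065) [ 0.6187 -0.0302] [ 0.6203 -0.0296] [ 0.6192 -0.0297  0.0106] [0.6, 0.6]
(0.085, -0.065) [ 0.6652 -0.149 ] [ 0.6681 -0.1504] [ 0.6659 -0.1495  0.0079] [0.1, 0.1]
(-0.085, -0.065) [ 0.5075 -0.2103] [ 0.5125 -0.2115] [ 0.5082 -0.2109  0.0058] [0.3, 0.3]
(-0.085, 0.065) [ 0.4603 -0.0912] [ 0.463  -0.0912] [ 0.4607 -0.0909  0.0091] [0.5, 0.5]
(1, 0) [ 0.563  -0.1202  0.3715] 21.28 0.49365675207798176
(0, 1) [ 0.5659 -0.1207  0.3759] 21.54 0.4493811583554361
(1, 1) [ 0.5641 -0.1203  0.3733] 21.39 0.8713849091415682
red 39 [212.6 215.6] 209 216 212 219
red 57 [305.2 200.7] 300 310 197 204
[ 0.5126 -0.1386  0.1116] [0.0, 0.0]
plate frame [-0.0546  0.0018  0.1116]
yel 93 [226.2 234.5] 221 231 229 242
yel 73 [297.6 183.8] 293 303 179 188
[ 0.5656 -0.1193  0.0684] [0.9, 0.9]
plate frame [0.0017 0.0004 0.0684]
0 grip pred [ 0.5194 -0.1379  0.111 ]
0.06 grip pred [ 0.5152 -0.1395  0.1109]
0.12 grip pred [ 0.5111 -0.1411  0.1105]
lever_grip 0.52 [209.9, 211.0, 219.6, 233.7]
lever_grip 0.64 [122.9, 138.1, 144.9, 157.8]
block 0.76 [217.8, 228.3, 234.8, 249.8]
block 0.16 [194.7, 211.4, 259.7, 278.7]
block 0.77 [290.5, 176.3, 306.5, 195.7]
```

```bash
python3 -m inch '[{"grip":0.6,"rz":-0.93},{"grip":0.6,"dx":1,"dy":-0.5},{"grip":0.6,"dx":1,"dy":-0.5},{"grip":0.6,"dx":1,"dy":-0.5},{"grip":0.6,"dx":1,"dy":-0.5},{"grip":0.6,"dx":1,"dy":-0.5},{"grip":0.6,"dx":1,"dy":-0.5},{"grip":0.6,"dx":1,"dy":-0.5},{"grip":0.6,"dx":1,"dy":-0.5},{"grip":0.6,"dx":1,"dy":-0.5},{"grip":0.6,"dx":1,"dy":-0.5},{"grip":0.6,"dx":1,"dy":-0.5}]'
cat > st.py <<'E'
from h import *
import sys
# errors to target in plate frame/tool units
P=np.array([.5640,-.1203]);yaw=.373
def st():
    o=robot.get_obs();M=R.from_euler('xyz',o['ee_rot']).as_matrix();t=np.array(o['tool_pos'])
    c,s=np.cos(yaw),np.sin(yaw);Rp=np.array([[c,s],[-s,c]])
    pf=Rp@(t[:2]-P)
    Mp=R.from_euler('z',-yaw).as_matrix()@M@R.from_euler('x',-np.pi).as_matrix()
    print('t',round(o['time'],2),'plate xyz mm',np.round(np.r_[pf,t[2]]*1000,1),'rot vs plate deg',np.degrees(R.from_matrix(Mp).as_rotvec()).round(2),'F',(R.from_euler('z',-yaw).as_matrix()@o['wrist_force']).round(1),'T',np.round(o['wrist_torque'],2),'w',round(o['width']*1000,1))
    return o,M,t,pf
if __name__=='__main__': 
    o,M,t,pf=st()
    if len(sys.argv)>3:
        g=np.array([float(v) for v in sys.argv[1:4]])/1000
        d=g-np.r_[pf,t[2]]; w=R.from_euler('z',yaw).as_matrix()@d
        print('shift units',(M.T@w/.025).round(2))
E
python3 st.py -55 0 170
```

```text
t 1.5 plate xyz mm [-526.  -230.6  219.5] rot vs plate deg [-0.01  0.   -4.65] F [ 0.8  0.5 -0.2] T [0.02 0.02 0.03] w 94.0
shift units [ 18.03 -10.72   1.98]invalid input at $[0]: expected keys grip, dx, dy, dz, rx, ry, rz
```

```bash
python3 -m inch '[{"grip":0.6,"dx":0,"dy":0,"dz":0,"rx":0,"ry":0,"rz":-0.93},{"grip":0.6,"dx":1,"dy":-0.5,"dz":0,"rx":0,"ry":0,"rz":0},{"grip":0.6,"dx":1,"dy":-0.5,"dz":0,"rx":0,"ry":0,"rz":0},{"grip":0.6,"dx":1,"dy":-0.5,"dz":0,"rx":0,"ry":0,"rz":0},{"grip":0.6,"dx":1,"dy":-0.5,"dz":0,"rx":0,"ry":0,"rz":0},{"grip":0.6,"dx":1,"dy":-0.5,"dz":0,"rx":0,"ry":0,"rz":0},{"grip":0.6,"dx":1,"dy":-0.5,"dz":0,"rx":0,"ry":0,"rz":0},{"grip":0.6,"dx":1,"dy":-0.5,"dz":0,"rx":0,"ry":0,"rz":0},{"grip":0.6,"dx":1,"dy":-0.5,"dz":0,"rx":0,"ry":0,"rz":0},{"grip":0.6,"dx":1,"dy":-0.5,"dz":0,"rx":0,"ry":0,"rz":0},{"grip":0.6,"dx":1,"dy":-0.5,"dz":0,"rx":0,"ry":0,"rz":0},{"grip":0.6,"dx":1,"dy":-0.5,"dz":0,"rx":0,"ry":0,"rz":0}]'
python3 st.py -55 0 170
```

```text
time: 3.0
tool_pos: [0.3689, -0.2925, 0.2198]
ee_rot: [3.14, -0.001, 0.371]
wrist_force: [-0.1, -0.1, 0.3]
width: 0.0563
t 3.0 plate xyz mm [-244.4  -89.2  219.8] rot vs plate deg [-0.12 -0.04 -0.11] F [-0.1 -0.1  0.3] T [ 0.01  0.01 -0.03] w 56.3
shift units [ 7.57 -3.59  1.99]
```

```bash
python3 -m inch '[{"grip":0.6,"dx":0.98,"dy":-0.45,"dz":0,"rx":0,"ry":0,"rz":0},{"grip":0.6,"dx":0.98,"dy":-0.45,"dz":0,"rx":0,"ry":0,"rz":0},{"grip":0.6,"dx":0.98,"dy":-0.45,"dz":0,"rx":0,"ry":0,"rz":0},{"grip":0.6,"dx":0.98,"dy":-0.45,"dz":0.2,"rx":0,"ry":0,"rz":0},{"grip":0.6,"dx":0.98,"dy":-0.45,"dz":0.4,"rx":0,"ry":0,"rz":0},{"grip":0.6,"dx":0.98,"dy":-0.45,"dz":0.4,"rx":0,"ry":0,"rz":0},{"grip":0.6,"dx":0.98,"dy":-0.45,"dz":0.4,"rx":0,"ry":0,"rz":0},{"grip":0.6,"dx":0.6,"dy":-0.4,"dz":0.4,"rx":0,"ry":0,"rz":0},{"grip":0.6,"dx":0,"dy":0,"dz":0,"rx":0,"ry":0,"rz":0}]'
python3 st.py -55 0 170
python3 - <<'E'
from h import *
a=cams.snapshot('scene');b=cams.snapshot('top')
save(a,'s1.png',(150,150,310,270),5);save(b,'t1.png',(220,110,380,230),5)
E
```

```text
time: 4.12
tool_pos: [0.5159, -0.1358, 0.1743]
ee_rot: [3.137, -0.002, 0.374]
wrist_force: [-0.5, 0.9, 0.5]
width: 0.0564
t 4.12 plate xyz mm [-50.5   3.1 174.3] rot vs plate deg [-0.28 -0.1   0.05] F [-0.1  1.   0.5] T [ 0.03  0.01 -0.04] w 56.4
shift units [-0.18  0.12  0.17]
```

View pics/s1.png

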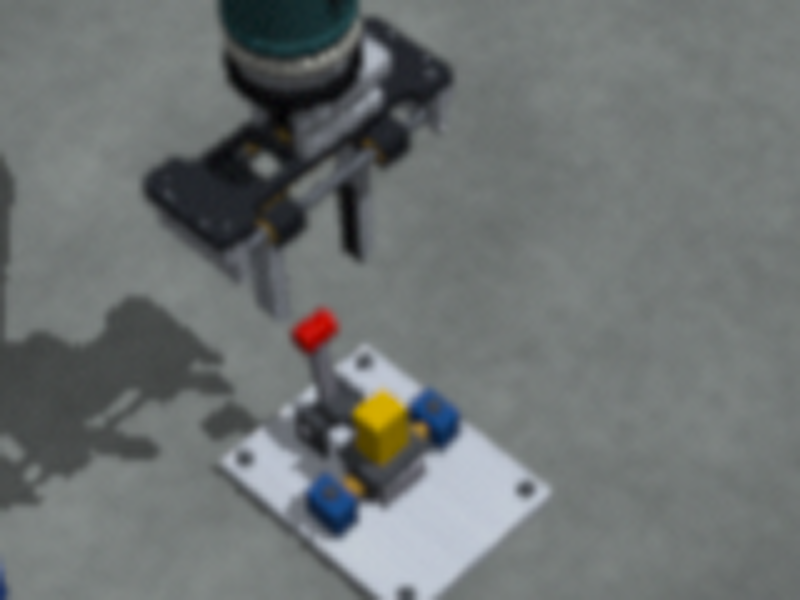

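View pics/t1.png

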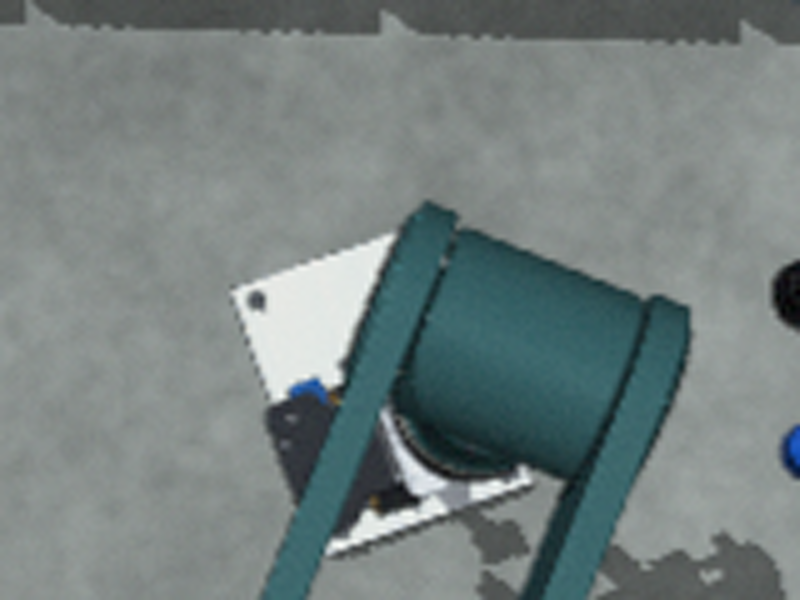

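```bash
python3 -m inch '[{"grip":0.6,"dx":-0.17,"dy":0.07,"dz":0.5,"rx":0,"ry":0,"rz":0},{"grip":0.6,"dx":0,"dy":0,"dz":0.7,"rx":0,"ry":0,"rz":0},{"grip":0.6,"dx":0,"dy":0,"dz":0.7,"rx":0,"ry":0,"rz":0},{"grip":0.6,"dx":0,"dy":0,"dz":0.6,"rx":0,"ry":0,"rz":0},{"grip":0.6,"dx":0,"dy":0,"dz":0,"rx":0,"ry":0,"rz":0}]'
python3 st.py -54.5 1.5 107
python3 - <<'E'
from h import *
a=cams.snapshot('scene')
save(a,'s2.png',(150,150,310,270),5)
E
```

```text
time: 4.85
tool_pos: [0.5108, -0.1428, 0.1083]
ee_rot: [3.135, -0.002, 0.368]
wrist_force: [0.1, -0.2, 0.2]
width: 0.0564
t 4.85 plate xyz mm [-57.8  -1.6 108.3] rot vs plate deg [-0.37 -0.09 -0.27] F [-0.  -0.2  0.2] T [-0.06  0.03  0.01] w 56.4
shift units [ 0.13 -0.12  0.05]
```

View pics/s2.png

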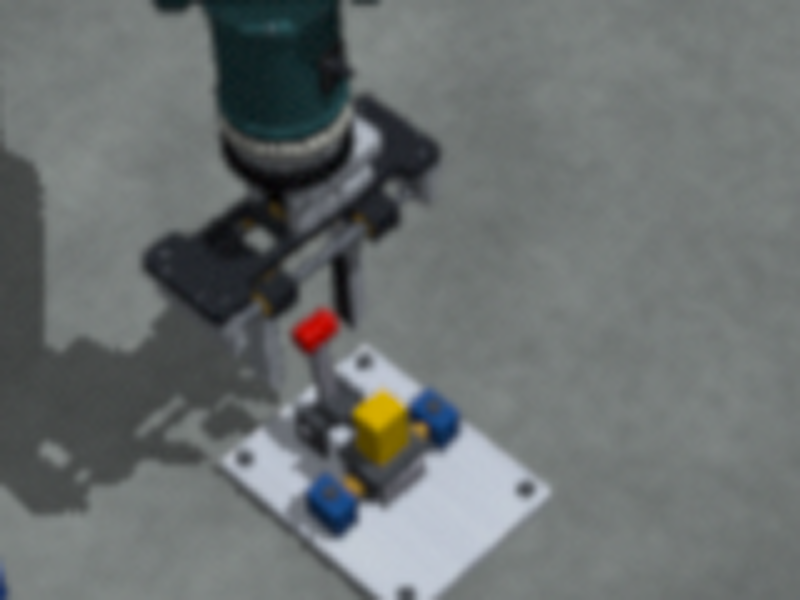

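```bash
python3 -m inch '[{"grip":0.6,"dx":0.12,"dy":-0.12,"dz":0.05,"rx":0,"ry":0,"rz":0},{"grip":0.4,"dx":0,"dy":0,"dz":0,"rx":0,"ry":0,"rz":0},{"grip":0.2,"dx":0,"dy":0,"dz":0,"rx":0,"ry":0,"rz":0},{"grip":0.2,"dx":0,"dy":0,"dz":0,"rx":0,"ry":0,"rz":0},{"grip":0.2,"dx":0,"dy":0,"dz":0,"rx":0,"ry":0,"rz":0}]'
python3 st.py -54.5 1.5 107
```

```text
time: 5.52
tool_pos: [0.5146, -0.1386, 0.1102]
ee_rot: [3.132, -0.006, 0.369]
wrist_force: [-1.3, 0.8, -1.0]
width: 0.0259
t 5.53 plate xyz mm [-52.7   1.  110.2] rot vs plate deg [-0.53 -0.35 -0.22] F [-0.9  1.2 -1. ] T [0.34 0.15 0.01] w 25.9
shift units [-0.07 -0.02  0.13]
```

```bash
python3 -m inch '[{"grip":0.2,"dx":-0.39,"dy":0,"dz":0.05,"rx":0,"ry":0,"rz":0},{"grip":0.2,"dx":-0.38,"dy":0,"dz":0.10,"rx":0,"ry":0,"rz":0},{"grip":0.2,"dx":-0.36,"dy":0,"dz":0.15,"rx":0,"ry":0,"rz":0},{"grip":0.2,"dx":-0.34,"dy":0,"dz":0.20,"rx":0,"ry":0,"rz":0},{"grip":0.2,"dx":-0.31,"dy":0,"dz":0.24,"rx":0,"ry":0,"rz":0}]'
python3 st.py -97.2 1 91.4
```

```text
time: 6.15
tool_pos: [0.4847, -0.1503, 0.1008]
ee_rot: [3.128, -0.042, 0.372]
wrist_force: [-0.8, 4.2, 11.4]
width: 0.0256
t 6.15 plate xyz mm [-84.8   1.  100.8] rot vs plate deg [-0.79 -2.39 -0.07] F [ 0.7  4.2 11.4] T [ 1.12  0.04 -0.02] w 25.6
shift units [-0.51 -0.01  0.36]
```

```bash
python3 -m inch '[{"grip":0.2,"dx":-0.36,"dy":0,"dz":0.22,"rx":0,"ry":-0.25,"rz":0},{"grip":0.2,"dx":-0.34,"dy":0,"dz":0.27,"rx":0,"ry":-0.2,"rz":0},{"grip":0.2,"dx":-0.3,"dy":0,"dz":0.32,"rx":0,"ry":-0.1,"rz":0},{"grip":0.2,"dx":-0.27,"dy":0,"dz":0.35,"rx":0,"ry":-0.1,"rz":0}]'
python3 st.py -97.2 1 91.4
```

```text
time: 6.65
tool_pos: [0.4599, -0.1599, 0.079]
ee_rot: [3.125, -0.001, 0.372]
wrist_force: [-1.3, 2.4, 7.2]
width: 0.0254
t 6.65 plate xyz mm [-111.3    1.    79. ] rot vs plate deg [-0.93 -0.07 -0.07] F [-0.3  2.7  7.2] T [0.85 0.03 0.04] w 25.4
shift units [ 0.57  0.01 -0.49]
```

```bash
python3 -m inch '[{"grip":0.2,"dx":-0.18,"dy":0,"dz":0.4,"rx":0,"ry":0,"rz":0},{"grip":0.2,"dx":-0.14,"dy":0,"dz":0.4,"rx":0,"ry":0,"rz":0},{"grip":0.2,"dx":-0.1,"dy":0,"dz":0.4,"rx":0,"ry":0,"rz":0},{"grip":0.2,"dx":-0.04,"dy":0,"dz":0.25,"rx":0,"ry":0,"rz":0}]'
python3 st.py -120.7 1 51.8
```

```text
time: 7.15
tool_pos: [0.4466, -0.1652, 0.0467]
ee_rot: [3.126, 0.001, 0.371]
wrist_force: [-2.3, 1.3, 5.6]
width: 0.0259
t 7.15 plate xyz mm [-125.6    1.    46.7] rot vs plate deg [-0.91  0.07 -0.1 ] F [-1.7  2.   5.6] T [ 0.52  0.16 -0.01] w 25.9
shift units [ 0.2  0.  -0.2]
```

```bash
python3 -m inch '[{"grip":0.2,"dx":0,"dy":0,"dz":0.1,"rx":0,"ry":0,"rz":0},{"grip":0.2,"dx":0,"dy":0,"dz":0.1,"rx":0,"ry":0,"rz":0}]'
python3 st.py
python3 - <<'E'
from h import *
a=cams.snapshot('scene')
save(a,'s3.png',(150,150,310,270),5)
E
```

```text
time: 7.4
tool_pos: [0.446, -0.1655, 0.0438]
ee_rot: [3.126, 0.001, 0.371]
wrist_force: [-5.3, 2.7, 15.0]
width: 0.0254
t 7.4 plate xyz mm [-126.3    0.9   43.8] rot vs plate deg [-0.9   0.09 -0.14] F [-4.   4.5 15. ] T [ 0.9   0.76 -0.02] w 25.4
```

View pics/s3.png

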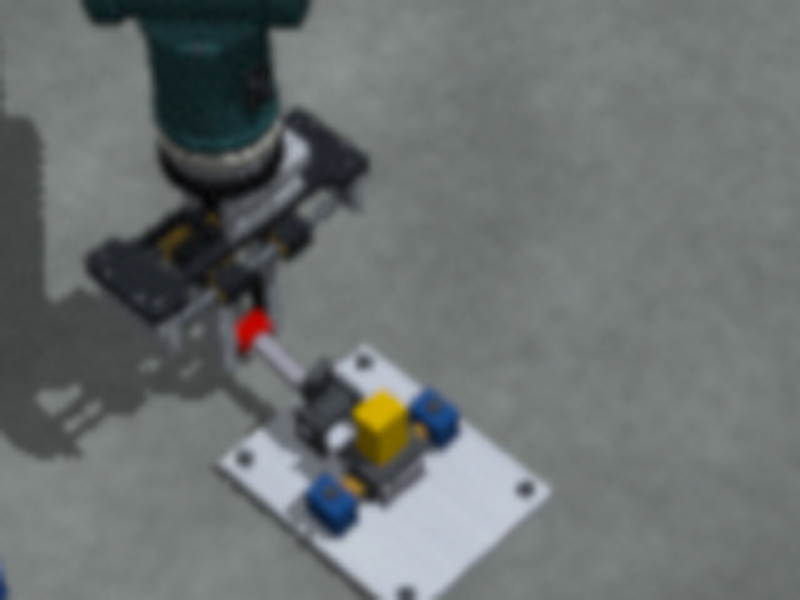

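```bash
python3 -m inch '[{"grip":0.6,"dx":0,"dy":0,"dz":-0.05,"rx":0,"ry":0,"rz":0},{"grip":0.6,"dx":0,"dy":0,"dz":0,"rx":0,"ry":0,"rz":0},{"grip":0.6,"dx":0,"dy":0,"dz":0,"rx":0,"ry":0,"rz":0},{"grip":0.6,"dx":0,"dy":0,"dz":-0.6,"rx":0.18,"ry":0,"rz":0},{"grip":0.6,"dx":0,"dy":0,"dz":-1,"rx":0,"ry":0,"rz":0},{"grip":0.6,"dx":0,"dy":0,"dz":-1,"rx":0,"ry":0,"rz":0},{"grip":0.6,"dx":0.5,"dy":0,"dz":-0.7,"rx":0,"ry":0,"rz":0},{"grip":0.6,"dx":0.8,"dy":0,"dz":0,"rx":0,"ry":0,"rz":0},{"grip":0.6,"dx":1,"dy":0,"dz":0,"rx":0,"ry":0,"rz":0},{"grip":0.6,"dx":1,"dy":0,"dz":0,"rx":0,"ry":0,"rz":0}]'
python3 st.py 0.5 0.5 115
```

```text
time: 8.7
tool_pos: [0.523, -0.1352, 0.1244]
ee_rot: [-3.139, 0.008, 0.368]
wrist_force: [0.2, -1.0, 0.3]
width: 0.0563
t 8.7 plate xyz mm [-43.6   1.  124.4] rot vs plate deg [ 0.12  0.46 -0.27] F [-0.1 -1.   0.3] T [ 0.02  0.01 -0.  ] w 56.3
shift units [1.77 0.01 0.36]
```

Check the lever and re-measure the block before descending.

```bash
python3 -m inch '[{"grip":0.6,"dx":0.9,"dy":0,"dz":0,"rx":0,"ry":0.05,"rz":-0.05},{"grip":0.6,"dx":0.8,"dy":0,"dz":0,"rx":0,"ry":0,"rz":0},{"grip":0.6,"dx":0,"dy":0,"dz":0,"rx":0,"ry":0,"rz":0}]'
python3 st.py 0.5 0.5 69
python3 - <<'E'
from h import *
from st import *
a=cams.snapshot('scene')
save(a,'s4.png',(150,150,310,270),5)
# predicted pixels of stem top centre & handle
c,s=np.cos(yaw),np.sin(yaw)
def W(x,y,z): return np.array([P[0]+c*x-s*y,P[1]+s*x+c*y,z])
print('stem top corners zoom',[((proj(a,W(x,y,.084))-[150,150]+.5)*5).round(0) for x in(-.011,.011) for y in (-.013,.013)])
print('handle1.35',((proj(a,W(-.1212,0,.0524))-[150,150]+.5)*5).round(0))
E
```

```text
time: 9.07
tool_pos: [0.5648, -0.1168, 0.1182]
ee_rot: [-3.135, 0.009, 0.376]
wrist_force: [-1.4, 0.2, -0.9]
width: 0.0564
t 9.07 plate xyz mm [  2.1   2.9 118.2] rot vs plate deg [0.39 0.53 0.15] F [-1.2  0.7 -0.9] T [-0.    0.04 -0.  ] w 56.4
shift units [-0.04  0.11  1.97]
stem top corners zoom [array([351., 411.]), array([381., 386.]), array([376., 432.]), array([406., 406.])]
handle1.35 [248. 332.]
```

View pics/s4.png

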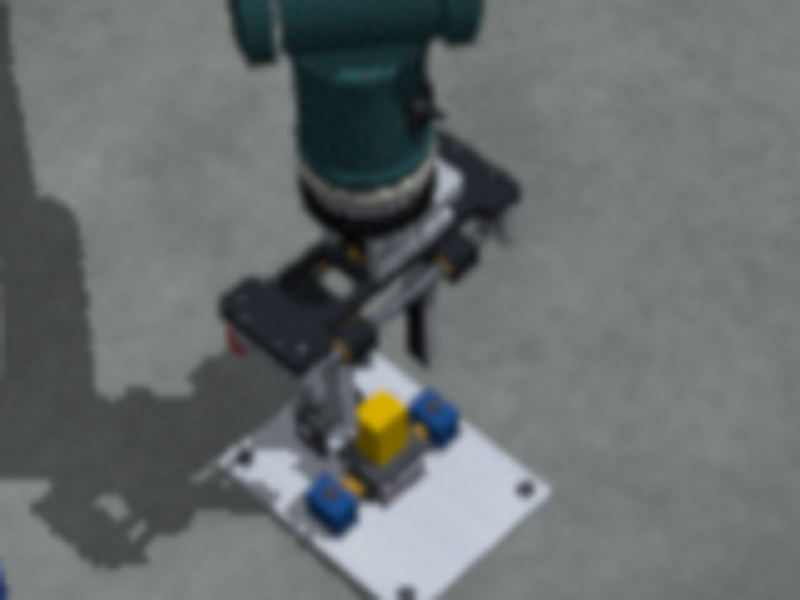

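```bash
python3 -m inch '[{"grip":0.6,"dx":-0.04,"dy":0.1,"dz":0.5,"rx":-0.07,"ry":0.1,"rz":0},{"grip":0.6,"dx":0,"dy":0,"dz":0.5,"rx":0,"ry":0,"rz":0},{"grip":0.6,"dx":0,"dy":0,"dz":0.5,"rx":0,"ry":0,"rz":0},{"grip":0.6,"dx":0,"dy":0,"dz":0.35,"rx":0,"ry":0,"rz":0},{"grip":0.6,"dx":0,"dy":0,"dz":0,"rx":0,"ry":0,"rz":0}]'
python3 st.py 0.5 0.5 69
```

```text
time: 9.75
tool_pos: [0.5607, -0.1205, 0.0664]
ee_rot: [-3.139, 0.005, 0.373]
wrist_force: [0.1, -1.7, 0.4]
width: 0.0565
t 9.75 plate xyz mm [-3.2  1.1 66.4] rot vs plate deg [0.17 0.27 0.02] F [-0.5 -1.6  0.4] T [-0.03  0.01 -0.04] w 56.5
shift units [ 0.15  0.02 -0.1 ]
```

```bash
python3 -m inch '[{"grip":0.6,"dx":0.13,"dy":0.02,"dz":-0.08,"rx":-0.03,"ry":0.05,"rz":0},{"grip":0.4,"dx":0,"dy":0,"dz":0,"rx":0,"ry":0,"rz":0},{"grip":0.2,"dx":0,"dy":0,"dz":0,"rx":0,"ry":0,"rz":0},{"grip":0.15,"dx":0,"dy":0,"dz":0,"rx":0,"ry":0,"rz":0},{"grip":0.15,"dx":0,"dy":0,"dz":0,"rx":0,"ry":0,"rz":0}]'
python3 st.py 0.5 0.5 69
python3 - <<'E'
from h import *
a=cams.snapshot('scene')
save(a,'s5.png',(150,150,310,270),5)
E
```

```text
time: 10.38
tool_pos: [0.5652, -0.1194, 0.0705]
ee_rot: [3.141, -0.003, 0.373]
wrist_force: [-0.5, 1.3, -0.1]
width: 0.0257
t 10.38 plate xyz mm [ 1.5  0.4 70.5] rot vs plate deg [-0.05 -0.16  0.02] F [-0.   1.4 -0.1] T [ 0.3   0.14 -0.07] w 25.7
shift units [-0.04 -0.01  0.06]
```

View pics/s5.png

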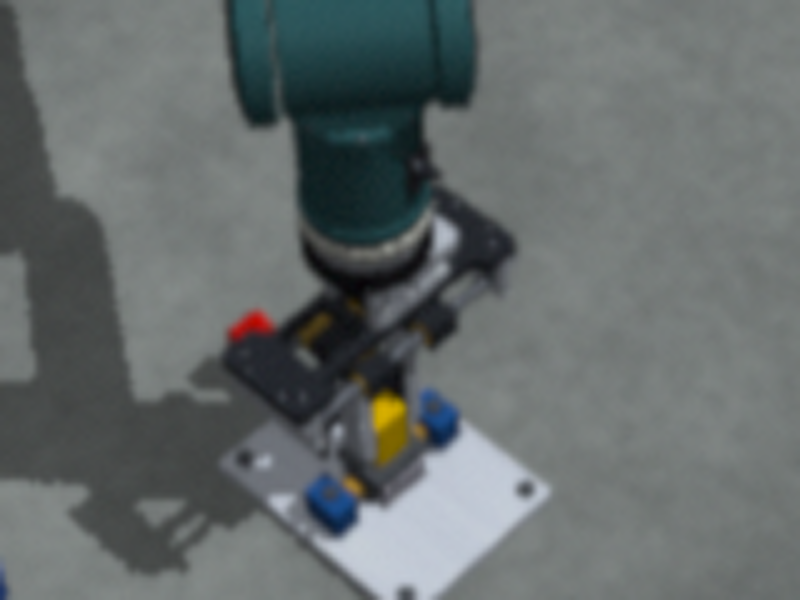

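```bash
python3 -m inch '[{"grip":0.15,"dx":0,"dy":-0.07,"dz":-0.03,"rx":-0.45,"ry":0,"rz":0},{"grip":0.15,"dx":0,"dy":-0.07,"dz":-0.03,"rx":-0.45,"ry":0,"rz":0},{"grip":0.15,"dx":0,"dy":-0.07,"dz":-0.03,"rx":-0.45,"ry":0,"rz":0}]'
python3 st.py 1.5 5.5 72.5
```

```text
time: 10.8
tool_pos: [0.5629, -0.1136, 0.0726]
ee_rot: [3.018, -0.003, 0.373]
wrist_force: [0.1, -0.2, 0.0]
width: 0.0261
t 10.8 plate xyz mm [ 1.4  6.6 72.6] rot vs plate deg [-7.08 -0.18 -0.03] F [ 0.  -0.3  0. ] T [0.59 0.26 0.02] w 26.1
shift units [0.   0.04 0.01]
```

```bash
python3 -m inch '[{"grip":0.15,"dx":0,"dy":0.09,"dz":-0.02,"rx":0.56,"ry":0,"rz":0},{"grip":0.15,"dx":0,"dy":0.09,"dz":-0.02,"rx":0.56,"ry":0,"rz":0},{"grip":0.15,"dx":0,"dy":0.09,"dz":-0.02,"rx":0.56,"ry":0,"rz":0},{"grip":0.15,"dx":0,"dy":0.09,"dz":-0.02,"rx":0.56,"ry":0,"rz":0},{"grip":0.15,"dx":0,"dy":0.09,"dz":-0.02,"rx":0.56,"ry":0,"rz":0}]'
python3 st.py 1.5 -5.2 75
python3 - <<'E'
from h import *
a=cams.snapshot('scene')
save(a,'s6.png',(150,150,310,270),5)
E
```

```text
time: 11.42
tool_pos: [0.5669, -0.1243, 0.0735]
ee_rot: [-3.022, -0.001, 0.378]
wrist_force: [0.2, 1.5, -2.3]
width: 0.026
t 11.43 plate xyz mm [ 1.3 -4.8 73.5] rot vs plate deg [ 6.86 -0.07  0.29] F [ 0.7  1.3 -2.3] T [-0.25 -0.34 -0.07] w 26.0
shift units [ 0.01  0.01 -0.06]
```

View pics/s6.png

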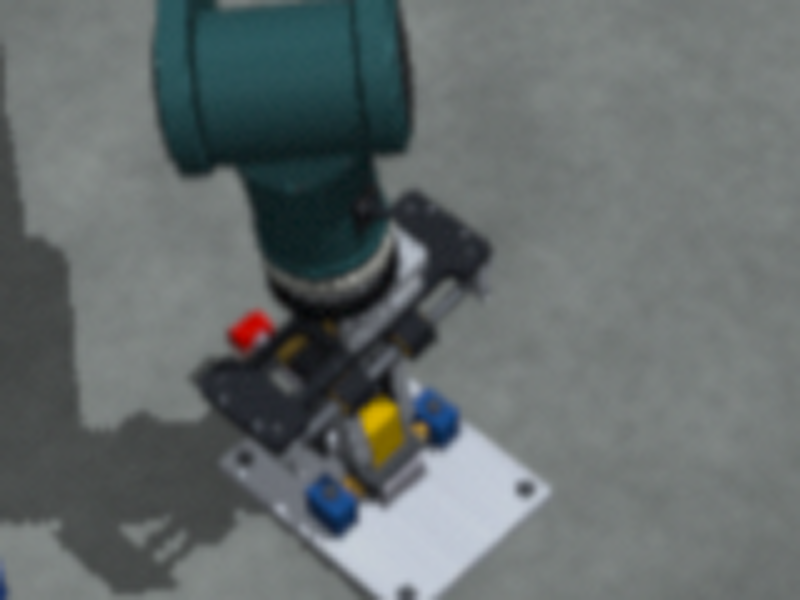

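```bash
python3 -m inch '[{"grip":0.15,"dx":0,"dy":-0.09,"dz":-0.03,"rx":-0.56,"ry":0,"rz":0},{"grip":0.15,"dx":0,"dy":-0.09,"dz":-0.03,"rx":-0.56,"ry":0,"rz":0},{"grip":0.15,"dx":0,"dy":-0.09,"dz":-0.03,"rx":-0.56,"ry":0,"rz":0},{"grip":0.15,"dx":0,"dy":-0.09,"dz":-0.03,"rx":-0.56,"ry":0,"rz":0},{"grip":0.15,"dx":0,"dy":-0.09,"dz":-0.03,"rx":-0.56,"ry":0,"rz":0}]'
python3 st.py 1.5 6 76
```

```text
time: 12.1
tool_pos: [0.562, -0.1126, 0.0765]
ee_rot: [3.003, -0.002, 0.378]
wrist_force: [1.1, 0.6, -4.2]
width: 0.0258
t 12.1 plate xyz mm [ 0.9  7.9 76.5] rot vs plate deg [-7.91 -0.14  0.27] F [ 1.3  0.2 -4.2] T [ 0.42 -0.07 -0.05] w 25.8
shift units [0.02 0.07 0.03]
```

```bash
python3 -m inch '[{"grip":0.15,"dx":0,"dy":0.11,"dz":-0.025,"rx":0.6,"ry":0,"rz":0},{"grip":0.15,"dx":0,"dy":0.11,"dz":-0.025,"rx":0.6,"ry":0,"rz":0},{"grip":0.15,"dx":0,"dy":0.11,"dz":-0.025,"rx":0.6,"ry":0,"rz":0},{"grip":0.15,"dx":0,"dy":0.11,"dz":-0.025,"rx":0.6,"ry":0,"rz":0},{"grip":0.15,"dx":0,"dy":0.11,"dz":-0.025,"rx":0.6,"ry":0,"rz":0}]'
python3 st.py 1.5 -6 79
```

```text
time: 12.72
tool_pos: [0.5659, -0.1232, 0.0817]
ee_rot: [-3.037, -0.001, 0.391]
wrist_force: [1.0, -0.2, -5.0]
width: 0.0258
t 12.72 plate xyz mm [ 0.7 -3.4 81.7] rot vs plate deg [ 6.02 -0.02  1.01] F [ 0.9 -0.5 -5. ] T [-0.22 -0.28 -0.09] w 25.8
shift units [0.03 0.11 0.1 ]
```

```bash
python3 -m inch '[{"grip":0.15,"dx":0,"dy":-0.1,"dz":-0.03,"rx":-0.58,"ry":0,"rz":0},{"grip":0.15,"dx":0,"dy":-0.1,"dz":-0.03,"rx":-0.58,"ry":0,"rz":0},{"grip":0.15,"dx":0,"dy":-0.1,"dz":-0.03,"rx":-0.58,"ry":0,"rz":0},{"grip":0.15,"dx":0,"dy":-0.1,"dz":-0.03,"rx":-0.58,"ry":0,"rz":0},{"grip":0.15,"dx":0,"dy":-0.1,"dz":-0.03,"rx":-0.58,"ry":0,"rz":0}]'
python3 st.py 1.5 6.8 81
python3 - <<'E'
from h import *
a=cams.snapshot('scene')
save(a,'s7.png',(150,150,310,270),5)
E
```

```text
time: 13.35
tool_pos: [0.5606, -0.1117, 0.0866]
ee_rot: [2.968, -0.002, 0.394]
wrist_force: [0.6, -1.2, -3.0]
width: 0.0258
t 13.35 plate xyz mm [-0.   9.2 86.6] rot vs plate deg [-9.94 -0.22  1.18] F [ 0.1 -1.3 -3. ] T [-0.12 -0.05 -0.04] w 25.8
shift units [0.06 0.06 0.24]
```

View pics/s7.png

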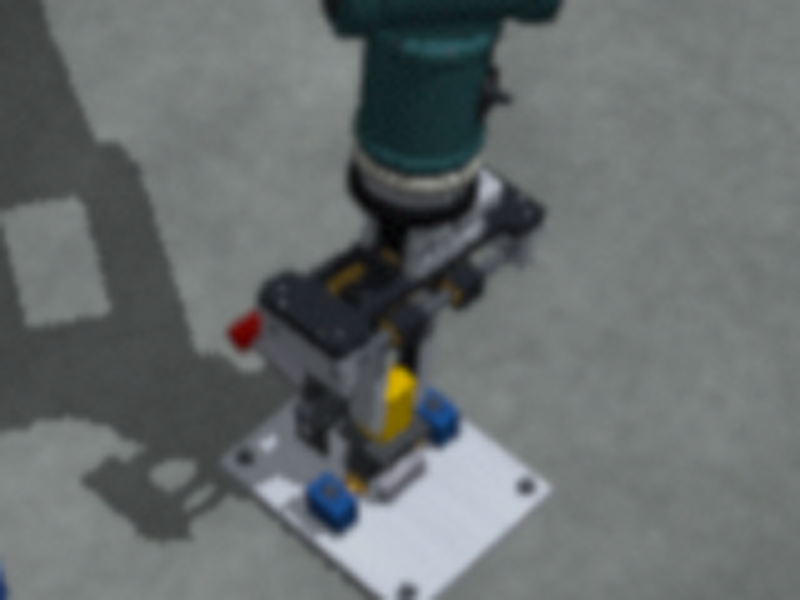

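```bash
python3 -m inch '[{"grip":0.15,"dx":0,"dy":0.11,"dz":-0.02,"rx":0.6,"ry":0,"rz":0},{"grip":0.15,"dx":0,"dy":0.11,"dz":-0.02,"rx":0.6,"ry":0,"rz":0},{"grip":0.15,"dx":0,"dy":0.11,"dz":-0.02,"rx":0.6,"ry":0,"rz":0},{"grip":0.15,"dx":0,"dy":0.11,"dz":-0.02,"rx":0.6,"ry":0,"rz":0},{"grip":0.15,"dx":0,"dy":0.11,"dz":-0.02,"rx":0.6,"ry":0,"rz":0}]'
python3 st.py 1.5 0 90.5
```

```text
time: 14.02
tool_pos: [0.5638, -0.1216, 0.0928]
ee_rot: [-3.062, -0.001, 0.406]
wrist_force: [0.3, -0.5, -2.3]
width: 0.0258
t 14.03 plate xyz mm [-0.7 -1.2 92.8] rot vs plate deg [4.58 0.04 1.89] F [ 0.1 -0.6 -2.3] T [-0.11 -0.01  0.04] w 25.8
shift units [ 0.09 -0.04  0.1 ]
```

```bash
python3 -m inch '[{"grip":0.15,"dx":0,"dy":0,"dz":-0.1,"rx":-0.3,"ry":0,"rz":0},{"grip":0.15,"dx":0,"dy":0,"dz":-0.12,"rx":-0.3,"ry":0,"rz":0.1},{"grip":0.15,"dx":0,"dy":0,"dz":-0.15,"rx":-0.2,"ry":0,"rz":0.1},{"grip":0.15,"dx":0,"dy":0,"dz":-0.15,"rx":0,"ry":0,"rz":0.1},{"grip":0.15,"dx":0,"dy":0,"dz":0,"rx":0,"ry":0,"rz":0},{"grip":0.15,"dx":0,"dy":0,"dz":0,"rx":0,"ry":0,"rz":0}]'
python3 st.py 1 0.4 110.5
```

```text
time: 14.78
tool_pos: [0.5631, -0.1207, 0.1078]
ee_rot: [3.141, 0.0, 0.381]
wrist_force: [-0.6, -0.0, -2.2]
width: 0.026
t 14.78 plate xyz mm [-1.000e+00 -1.000e-01  1.078e+02] rot vs plate deg [-0.02  0.01  0.46] F [-0.6  0.2 -2.2] T [-0.01  0.06  0.02] w 26.0
shift units [ 0.08 -0.02 -0.11]
```

```bash
python3 -m inch '[{"grip":0.15,"dx":0.06,"dy":0,"dz":-0.08,"rx":0,"ry":0,"rz":0},{"grip":0.15,"dx":0,"dy":0,"dz":0,"rx":0,"ry":0,"rz":0},{"grip":0.15,"dx":0,"dy":0,"dz":0,"rx":0,"ry":0,"rz":0},{"grip":0.15,"dx":0,"dy":0,"dz":0,"rx":0,"ry":0,"rz":0}]'
python3 st.py 1 0.4 110.5
python3 - <<'E'
from h import *
from st import *
a=cams.snapshot('scene');b=cams.snapshot('top')
save(a,'s8.png',(150,150,310,270),5);save(b,'t8.png',None,1.5);save(a,'s8f.png',None,1.5)
c,s=np.cos(yaw),np.sin(yaw)
def W(x,y,z): return np.array([P[0]+c*x-s*y,P[1]+s*x+c*y,z])
print('nest walls top ctr / block foot pred',[((proj(a,W(x,0,z))-[150,150]+.5)*5).round(0) for x,z in((.0155,.032),(.01,.052),(.02,.08))])
for q in('plate','block','lever_grip'):
  print(q,[(round(x['score'],2),np.round(x['pixel'],1)) for x in spotter.place_of(a,q)[:2]])
E
```

```text
time: 15.28
tool_pos: [0.5645, -0.1205, 0.1093]
ee_rot: [-3.141, 0.001, 0.38]
wrist_force: [0.9, -0.4, -2.7]
width: 0.0257
t 15.28 plate xyz mm [  0.4  -0.4 109.3] rot vs plate deg [0.01 0.06 0.42] F [ 0.7 -0.7 -2.7] T [-0.01  0.01 -0.03] w 25.7
shift units [ 0.02 -0.03 -0.05]
nest walls top ctr / block foot pred [array([400., 471.]), array([392., 448.]), array([402., 431.])]
plate [(0.64, array([226.5, 246.9]))]
block [(0.45, array([225.6, 238.6]))]
lever_grip []
```

View pics/s8.png

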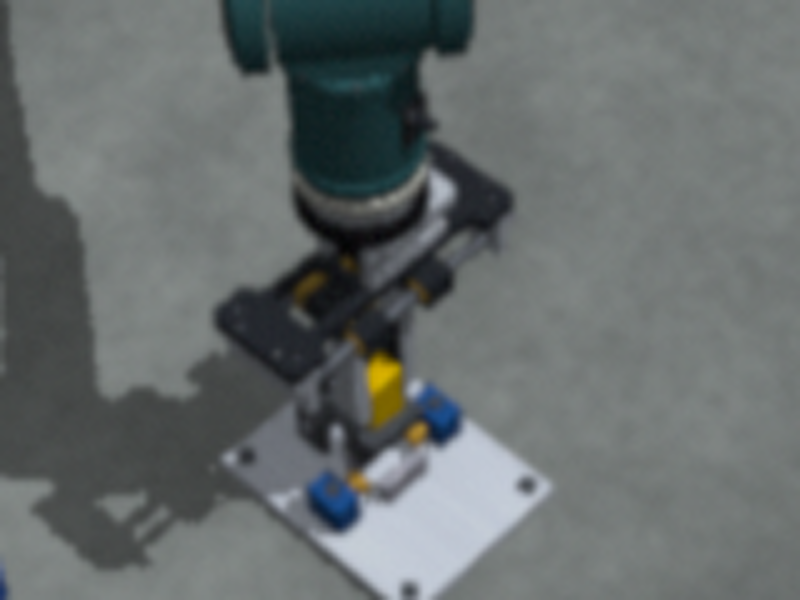

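View pics/s8f.png

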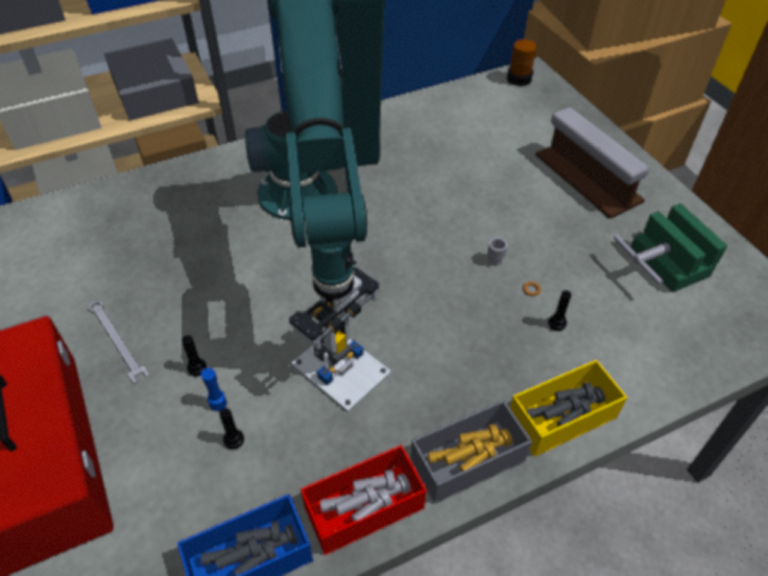

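View pics/t8.png

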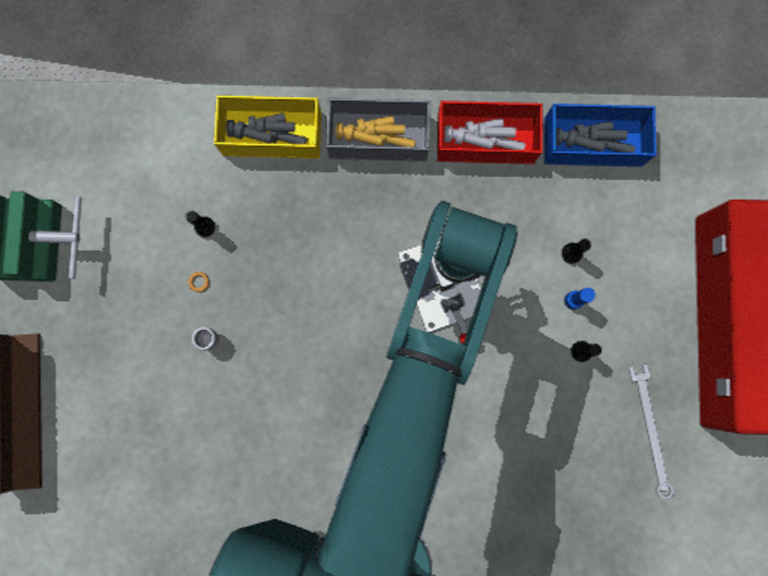

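The top view shows the lever still down: its red end is at about (463,338), past the plate's edge. All the bystanders are where they started.

Run:
```python
from st import *
st(); print(np.abs(robot.get_obs()['qvel']).max()); print(robot.close_job())
```

```text
t 15.53 plate xyz mm [  0.5  -0.4 109.4] rot vs plate deg [0.01 0.04 0.42] F [ 0.1 -0.3 -1.9] T [ 0.03 -0.02  0.02] w 25.8
0.0015066538873896385
the job is handed in; nothing more can be done
None
```

The block is free and held upright and still over its nest, with the lever down. I handed the job in at 15.5 s; it reports no verdict.

**What I did:** I pinched the lever's red handle and pulled it down along its arc to the stop. I then gripped the block by its yellow stem and rocked it, starting towards +y. The tool turned about −7, +7, −8, +6, −10 and +5 degrees, and I eased the block up with each swing. Then I set it upright and lifted it clear.

**Last checks:**
- **Block:** the tool has risen about 39 mm since the grasp, which puts the foot about 19 mm above the nest walls. It is within about 1 mm of the nest's centre and under 0.1 degrees off upright.
- **Grip:** the finger opening is 25.8 mm. The wrist carries only about 2 to 3 N, roughly the block's weight, so the block touches nothing.
- **Lever:** the top view shows its red end past the plate's edge, so it is still down. In the last scene picture it was hidden behind the gripper, and the network did not find it there.
- **Plate and bystanders:** the plate looks flat and moved about 1 mm at most. The bystanders look unmoved in both views.

**What disagreed:**
- Mid-rocking, the block rose faster than planned, up to about 6 mm per swing instead of 2.5 mm. The upward pull stayed at or below 5 N and the plate did not lift.
- The tool's yaw drifted by up to 1.9 degrees while rocking. I brought it back to 0.4 degrees.

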